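Draw the ink pump's piston rod to its mark and hold it

ROBOT

A 6-joint arm with a two-finger parallel gripper is mounted at the origin on the work surface. World frame = base frame: x ahead of the robot, y to its left, z up, the work surface at z = 0. Lengths are in m, angles in rad, forces in N, time in s.
With the tool pointing down it reaches from about 0.3 to 0.75 m from the base axis. Payload 8.5 kg.
Tool frame: the origin (TCP) lies midway between the tips of the shut fingers; the grasp point (between the pads) lies arm.hold_point_z behind it (arm.hold_point_z is the distance from the TCP to the grasp point, in m); z points along the fingers, y is the line along which they close (so a half turn about z gives the same grasp; the last joint's range is limited). The gripper opens to 88 mm and grips with 3 to 60 N. Pads are 18 mm wide; open, the fingers measure 123 mm over their backs; the gripper's body (75 mm by 187 mm) begins 45 mm behind the grasp point.
Start: joints at [1.035, 0.381, 1.297, -0, 1.464, -0.215], TCP at [0.173, 0.522, 0.199] pointing down, gripper open.
Joint ranges: [-3.11, 3.11], [-0.89, 2.33], [0.22, 2.48], [-1.42, 4.56], [0.17, 2.85], [-2.88, 2.88]. Speed limits (rad/s): [2.39, 2.39, 3.14, 3.14, 3.14, 3.14].

INTERFACE

Orientations are given as a rotation vector (axis times angle).
In Python, from cell import arm gives the robot as it stands.
- The arm moves only by the shell command python3 -m creep 'ROWS' [OPENING]. ROWS is JSON, a list that holds one entry, the list of rows, each a list of 6 numbers: the shift along the tool's x, y, z in m, then the turn, a rotation vector about the tool's x, y, z in degrees. In form: [[[x, y, z, rx, ry, rz], ...]]. A call has 1 to 8 rows; each row shifts and turns the commanded pose from where the row before left it, along the tool's axes as they then stand; what a row does not reach is not made up. A row lasts 1/12 s, in which the tool goes at most 41.7 mm and 7.16 degrees, less where a joint would pass 70% of its speed; a pose out of reach is approached as far as the arm can. A call is refused whole if a number of a shift passes 0.0417 or a number of a turn 7.16, either way. A call with a gripper value outside its range is refused whole. OPENING is the closure, from 0 (fully open) to 1 (shut), set as the call begins (- or left out, the last holds). The fingers move at their own pace and stop on an object; the grip force is fixed at half the most. Time passes only in rows, so rows that do not move let the fingers close. It gives the time, the measured TCP pose, the force, the opening and the grip force at its end, in the units of the state.
- arm.get_state(): the state, without advancing time (a new reading comes with each control period).
- arm.get_image(name): name is "side" or "top"; returns a dict with "color" (480x640x3 uint8, red, green, blue), "range_z" (480x640 float32, m along the optical axis (not along the pixel's ray), 0 where there is no reading), "fov_y" (degrees; the focal length in pixels is half the picture's height over the tangent of half this angle, whatever the lens; pixels are square), "cx", "cy" (the principal point, pixels), "extrinsics" (4x4, takes a point from camera to world coordinates). Camera axes: x right, y down, z forward; pixel columns grow to the right and rows downward; lengths in m; the calibration is good to about 2 mm. A picture is of the moment at which its call begins.
- arm.finish_job(): hands the job in; it is judged then, once.
The state is a dict: "clock": time; "qpos": joint angles; "qvel": joint speeds; "effort": joint torques, N m; "eef_pos": TCP position; "eef_rot": TCP orientation; "force": force on the tool from outside, world axes, zero at the start; "torque": the same for the moment, N m; "grip_width": finger opening in m; "finger_force": force on a finger pad.
Only numpy, scipy, OpenCV 4.12 (cv2) and the standard library are available. Lean on these libraries where they do the work, as an engineer would, in place of code of your own. Each camera call takes 0.05 s, during which the arm holds its last target. There are 200 camera calls.

TASK

Open the blue hood of the ink pump's case by its bar handle until it rests on its stop and leave it open. Then take the pump's piston rod by the middle of its T-handle, draw it straight up without forcing it sideways in its bore until the whole yellow band shows above the pump block while the red band stays hidden inside, and hold it there: the program finishes while still gripping the rod. Leave the other things on the bench and in the case where they are.

Things in the scene. Friction and masses are not known exactly. Their poses are not given: they have to be found in the camera images.
- hood (a joint): opening angle of the blue hood, a deep lid 200 x 260 x 95 mm (0.45 kg, 6 mm walls), over a fixed plywood tray of the same outline, 45 mm high (140 mm in all). 0 = shut, 1.7 rad = resting on its stop, leaning back past upright. Stiff hinge: it stays where it is left; about 4 N at the handle opens it. Starts shut or up to 0.2 rad ajar.
- hood_handle (a point): middle of the hood's steel bar handle, a round bar 12 mm thick and 110 mm long, level and parallel to the hinge, its centre 42 mm out from the hood's front face and 30 mm below its top when shut; posts 100 mm apart. x (when shut) points level to the hinge, y along the bar. Pinched across from above, it turns in the fingers, so a gripper can point down all through the swing.
- hood_hinge (a point): a point on the hood's hinge axis, in the same upright plane as the handle's middle, on the tray's rear edge 45 mm above the bench; the axis is level, along this frame's y. The handle's middle lies 242 mm in front of it and 65 mm above it when shut, and swings up and over towards the hinge side.
- pump: pump block, bright aluminium, 56 x 56 x 65 mm, screwed to the tray's floor near its middle. Origin: centre of its underside; z up along the bore. The bore, 19 mm wide and 60 mm deep, opens in the middle of its top.
- pump_mouth (a point): centre of the bore's mouth in the top face of the pump block, 65 mm above pump's origin, 75 mm above the bench.
- rod: loose steel piston rod, 18 mm thick, 0.3 kg, upright in the bore, fully down at the start (foot 60 mm below the mouth). Origin: centre of its foot; z up along the rod; x along its T-handle. Marks, from the foot: red band 12 to 24 mm, yellow band 37 to 47 mm, hidden at the start. Drawn up 23 mm the yellow is all out; at 36 mm the red begins to show. Slides freely; drops if let go.
- rod_grip (a point): middle of the rod's black T-handle, 95 mm above the foot: a bar 64 mm long (along x), 14 mm wide (y), 16 mm high, its underside 27 mm above the block at the start. The whole tray and hood stay clear of the fingers once the hood is open.
- collar: spare brass collar, 38 mm wide, 12 mm high, lying in a corner of the tray; to be left alone. Origin: centre of its underside.
- grease_tin: small closed tin, 42 mm wide, 32 mm high, in the opposite corner of the tray; to be left alone. Origin: centre of its underside.
- ink_tin: closed steel ink tin, 88 mm wide, 62 mm high, on the bench to the right; to be left alone. Origin: centre of its underside.
- ink_jar: amber jar with black cap, 66 mm wide, 85 mm high, on the bench to the right; to be left alone. Origin: centre of its underside.
- ink_knife: spatula-shaped ink knife with dark wooden handle, 240 mm long, on the bench to the right; to be left alone. Origin: under its middle.
- brayer: ink roller, 100 mm wide black drum with wooden handle, 170 mm long, on the bench to the left; to be left alone. Origin: near its middle, on the bench.
- brush_pot: white cup, 76 mm wide, 90 mm high, on the bench to the left; to be left alone. Origin: centre of its underside.

How it is judged:
On the way, in this order (a step that is already met when the one before it is completed fails the run):
1. the hood rests open on its stop (value of joint hood above 1.65 rad), for 0.2 s.
2. the gripped rod is drawn so that the yellow band shows and the red band does not (z of rod in the frame of pump between 0.0275 and 0.0415 m and contact force between the fingers and rod above 3 N), for 0.2 s.
At the end, for the whole second after the job is handed in: The hood is open on its stop (over 1.65 of 1.7 rad); the rod, held in the fingers (over 3 N) and still (under 20 mm/s), is drawn up 22.5 to 36.5 mm from fully down, so that all of the yellow band and none of the red shows, its foot within 4 mm of the bore's axis and aligned with it within 0.06 rad (all of step 2 and value of joint hood above 1.65 rad and x of rod in the frame of pump between -0.004 and 0.004 m and y of rod in the frame of pump between -0.004 and 0.004 m and angle between the z axis of rod and the z axis of pump, either way round below 0.06 rad and linear speed of rod below 0.02 m/s); the arm keeps its last pose, push and grip.
It fails at once if the rod is drawn so far that the red band comes out (z of rod in the frame of pump above 0.05 m).
It fails at once if the rod is forced sideways and jams in its bore (over 60 N on the block) (contact force between rod and pump above 60 N).
It fails at once if another thing is disturbed (moved over 30 mm) (distance of any of ink_tin, ink_jar, ink_knife, brayer, brush_pot, collar, grease_tin from where it was at the start of the episode above 0.03 m).
It also fails if it takes over 54 s, if anything falls off the work surface, if the arm or the gripper's body presses on something with over 40 N, if the wrist force passes 120 N, or if a joint passes its speed limit or range.

## Working session

There is one attempt and no reset: what is moved stays moved. The work goes in short steps, Python scripts to look and compute and a shell command to move; the robot and the scene stay as the last step left them, time stands still between calls to the robot, and variables do not carry over. Pictures are saved under pics/ and viewed, at most 10 in all, crops included, and the job is handed in when it is done.

```bash
mkdir -p pics; ls
cat > h.py <<'E'
import numpy as np, cv2
from cell import arm
def get(n):
    d=arm.get_image(n); d['f']=240/np.tan(np.radians(d['fov_y'])/2); return d
def pts(d):
    v,u=np.mgrid[:480,:640]; z=d['range_z']
    p=np.stack([(u-d['cx'])/d['f']*z,(v-d['cy'])/d['f']*z,z],-1)
    E=np.array(d['extrinsics']); return p@E[:3,:3].T+E[:3,3]
def save(d,n): cv2.imwrite('pics/'+n,cv2.cvtColor(d['color'],cv2.COLOR_RGB2BGR))
E
python3 - <<'E'
from h import *
for n in('top','side'):
    d=get(n); save(d,n+'0.png'); print(n,d['f'],d['cx'],d['cy'],np.round(d['extrinsics'],3).tolist())
    np.savez(n+'0.npz',c=d['color'],p=pts(d))
s=arm.get_state(); print(s['eef_pos'],s['eef_rot'],s['grip_width'],arm.hold_point_z,s['clock'])
E
```

```text
pics
top 466.89843758039484 318.9931811190017 238.9452714512628 [[-0.007, -0.995, 0.1, 0.467], [-1.0, 0.009, 0.025, -0.032], [-0.026, -0.1, -0.995, 1.237], [0.0, 0.0, 0.0, 1.0]]
side 537.9422688510049 314.8457172651915 237.3181034177701 [[-0.987, -0.152, 0.047, 0.512], [-0.159, 0.93, -0.33, 0.4], [0.006, -0.333, -0.943, 1.282], [0.0, 0.0, 0.0, 1.0]]
[0.17326584 0.52169678 0.19822458] [-5.01626544e-01 -3.10080975e+00  1.80631845e-03] 0.08803741743510878 0.0187 0.1
```

View pics/top0.png

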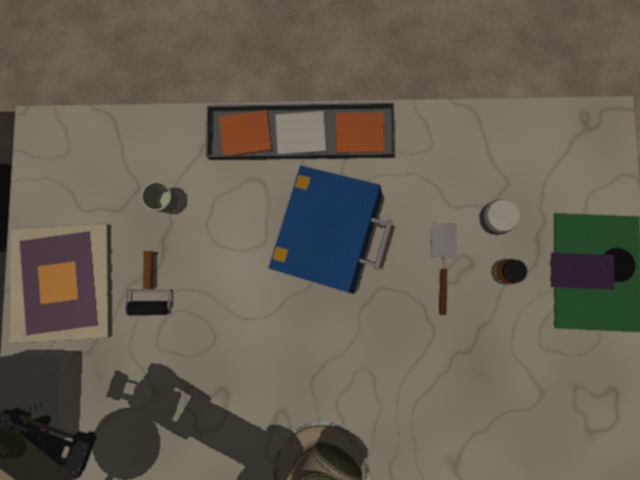

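View pics/side0.png

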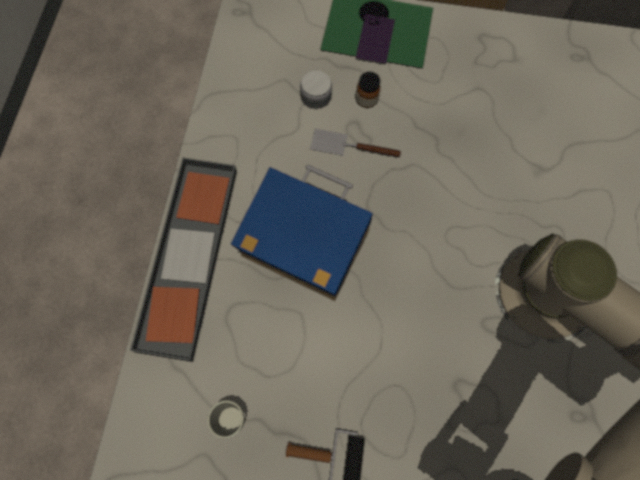

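The top view shows the blue hood at about (325,230), with its bar handle on the right running from (389,222) to (378,266) and the hinge on the left. The side view agrees, with the bar at (305,168)–(350,186).

Run:
```python
from h import *
for n in('top','side'):
    z=np.load(n+'0.npz'); c=z['c'].astype(int); p=z['p']
    m=(c[...,2]>90)&(c[...,2]>c[...,0]+60)&(p[...,2]>.08)
    P=p[m]; ctr=P.mean(0); 
    # top plane fit
    top=P[P[:,2]>.11]
    A=np.c_[top[:,:2],np.ones(len(top))]; co=np.linalg.lstsq(A,top[:,2],rcond=None)[0]
    r=top[:,2]-A@co; k=abs(r)<.006; co=np.linalg.lstsq(A[k],top[k,2],rcond=None)[0]
    print(n,'plane',co,np.degrees(np.arctan(np.hypot(*co[:2]))),k.mean())
    q=top[k]; rect=cv2.minAreaRect(q[:,:2].astype(np.float32)); print('rect',rect); b=cv2.boxPoints(rect)
    print('corners',np.round(np.c_[b,np.c_[b,np.ones(4)]@co],4).tolist())
    u0,v0,u1,v1=(355,205,400,285) if n=='top' else (295,155,365,200)
    M=np.zeros(m.shape,bool); M[v0:v1,u0:u1]=1
    M&=(~m)&(p[...,2]>.07)&(p[...,2]<.3)&(abs(c[...,2]-c[...,0])<50)
    h=p[M]; print('handle pts',len(h)); 
    mu=np.median(h,0); print(mu, np.ptp(h,0)); w=np.linalg.svd(h-h.mean(0))[2][0]; print('dir',w)
    np.save(n+'h.npy',h)
```

```text
top plane [ 0.01234596 -0.19444081  0.15345364] 11.024956095990007 1.0
rect ((0.4751582741737366, -0.054639723151922226), (0.03506879508495331, 0.014108934439718723), 16.048355102539062)
corners [[0.4564, -0.0527, 0.1693], [0.4603, -0.0663, 0.172], [0.494, -0.0566, 0.1706], [0.4901, -0.043, 0.1679]]
handle pts 731
[ 0.5673396  -0.13116973  0.15202605] [0.19472608 0.08652992 0.09587442]
dir [-0.95264796  0.30213811 -0.03426984]
side plane [-0.07166626  0.21907713  0.1746517 ] 12.980039824204454 0.23659305993690852
rect ((0.5864425301551819, 0.056960247457027435), (0.17642611265182495, 0.017441783100366592), 3.502228021621704)
corners [[0.4979, 0.0603, 0.1522], [0.4989, 0.0429, 0.1483], [0.675, 0.0536, 0.138], [0.674, 0.0711, 0.1419]]
handle pts 414
[ 0.56426583 -0.14044647  0.15482985] [0.13157469 0.0824363  0.0364467 ]
dir [-0.96677361  0.25529461 -0.01316981]
```

Run:
```python
from h import *
for n in('top','side'):
    z=np.load(n+'0.npz'); c=z['c']; p=z['p']
    hsv=cv2.cvtColor(c,cv2.COLOR_RGB2HSV)
    m=(hsv[...,0]>100)&(hsv[...,0]<122)&(hsv[...,1]>140)&(p[...,2]>.08)
    m=cv2.erode(m.astype(np.uint8),np.ones((3,3)))>0
    P=p[m]; top=P
    for it in range(8):
        A=np.c_[top[:,:2],np.ones(len(top))]; co=np.linalg.lstsq(A,top[:,2],rcond=None)[0]
        top=P[abs(P[:,2]-np.c_[P[:,:2],np.ones(len(P))]@co)<.02/(it+1)+.002]
    print(n,len(P),len(top),'plane',co,'tilt',np.arctan(np.hypot(*co[:2])))
    rect=cv2.minAreaRect(top[:,:2].astype(np.float32)); print('rect',rect); b=cv2.boxPoints(rect)
    print('corners',np.round(np.c_[b,np.c_[b,np.ones(4)]@co],4).tolist())
    u0,v0,u1,v1=(362,210,396,275) if n=='top' else (298,160,358,195)
    M=np.zeros(m.shape,bool); M[v0:v1,u0:u1]=1
    M&=(p[...,2]>.09)&(hsv[...,1]<70)
    h=p[M]; d=np.linalg.svd(top[:,:2]-top[:,:2].mean(0))[2]; print(d)
    print('handle pts',len(h),np.median(h,0),h.min(0),h.max(0))
    zs=cv2.minAreaRect(h[:,:2].astype(np.float32)); print(zs)
```

```text
top 8132 7760 plane [-0.05245101 -0.17318762  0.1858076 ] tilt 0.1790187393443861
rect ((0.6041929721832275, -0.016571849584579468), (0.18955689668655396, 0.24769270420074463), 72.94474029541016)
corners [[0.458, -0.0709, 0.1741], [0.6948, -0.1435, 0.1742], [0.7504, 0.0377, 0.1399], [0.5136, 0.1104, 0.1398]]
[[-0.95615469  0.29286209]
 [-0.29286209 -0.95615469]]
handle pts 373 [ 0.56552906 -0.14575823  0.15562762] [ 0.46743934 -0.17277901  0.09373507] [ 0.6351379  -0.03185417  1.23670906]
((0.5356706380844116, -0.11420468986034393), (0.07088138163089752, 0.2018025666475296), 58.99672317504883)
side 8522 8070 plane [-0.05295215 -0.16982329  0.18572719] tilt 0.1760457642923478
rect ((0.6002518534660339, -0.007548660039901733), (0.19138121604919434, 0.252321720123291), 72.58838653564453)
corners [[0.4512, -0.0611, 0.1722], [0.692, -0.1366, 0.1723], [0.7493, 0.046, 0.1382], [0.5085, 0.1215, 0.1382]]
[[-0.95363177  0.30097581]
 [ 0.30097581  0.95363177]]
handle pts 345 [ 0.56344861 -0.14377011  0.15428441] [ 0.50322928 -0.16837142  0.14208791] [0.62423039 0.40040226 1.28194948]
((0.5675670504570007, 0.11590699851512909), (0.5671258568763733, 0.12077699601650238), 89.08070373535156)
```

Run:
```python
from h import *
s=np.array([.296,.955]);s/=np.hypot(*s); t=np.array([s[1],-s[0]])
for n in('top','side'):
    z=np.load(n+'0.npz'); c=z['c']; p=z['p']; hsv=cv2.cvtColor(c,cv2.COLOR_RGB2HSV)
    u0,v0,u1,v1=(362,210,396,275) if n=='top' else (298,160,358,195)
    M=np.zeros(p.shape[:2],bool); M[v0:v1,u0:u1]=1
    M&=(p[...,2]>.14)&(p[...,2]<.17)&(hsv[...,1]<90)
    h=p[M]; S=h[:,:2]@s; T=h[:,:2]@t
    print(n,len(h),'S hist',np.histogram(S,bins=np.arange(-.01,.07,.004)),)
    k=S<S.min()+.016; print('bar S',np.percentile(S[k],[0,10,50,90,100]),'T',T[k].min(),T[k].max(),'z',np.percentile(h[k,2],[10,50,90]))
    line=np.polyfit(T[k],S[k],1); print('slope',line)
    for nm,cx in(('top',(.6042,-.0166)),('side',(.6003,-.0075))):
        if nm==n: print('top centre S,T',np.array(cx)@s,np.array(cx)@t)
```

```text
top 362 S hist (array([ 0,  0,  0,  0,  0,  0, 24, 83, 95, 65, 11, 12, 12, 13, 13, 10, 12,
        6,  5]), array([-0.01 , -0.006, -0.002,  0.002,  0.006,  0.01 ,  0.014,  0.018,
        0.022,  0.026,  0.03 ,  0.034,  0.038,  0.042,  0.046,  0.05 ,
        0.054,  0.058,  0.062,  0.066]))
bar S [0.01633132 0.01822262 0.02326061 0.02787796 0.03198212] T 0.5235549480210765 0.643038689056609 z [0.15292023 0.15642746 0.15917202]
slope [0.00288152 0.02156777]
top centre S,T 0.16301946462063488 0.5820290835987507
side 339 S hist (array([  0,   0,   0,   0,   0,   0,   1,  46,  88, 115,  23,  12,  12,
        15,   9,   7,   7,   3,   0]), array([-0.01 , -0.006, -0.002,  0.002,  0.006,  0.01 ,  0.014,  0.018,
        0.022,  0.026,  0.03 ,  0.034,  0.038,  0.042,  0.046,  0.05 ,
        0.054,  0.058,  0.062,  0.066]))
bar S [0.01771419 0.02062546 0.0260335  0.02985724 0.03368114] T 0.51907659849032 0.6396636165816247 z [0.15134815 0.15491878 0.1583196 ]
slope [0.00333133 0.02384687]
top centre S,T 0.1705569177149164 0.5756098312395187
```

```bash
cat >> h.py <<'E'
s=np.array([.296,.955,0]);s/=np.linalg.norm(s); t=np.array([s[1],-s[0],0])
from scipy.spatial.transform import Rotation as R
def st(target=None):
    q=arm.get_state(); m=R.from_rotvec(q['eef_rot']).as_matrix(); p=np.array(q['eef_pos'])
    print('t',round(q['clock'],2),'S %.4f T %.4f z %.4f'%(p@s,p@t,p[2]),'yaw_y',round(np.degrees(np.arctan2(m[1,1],m[0,1])),2),'tilt',np.round(m[:,2],3),'F',np.round(q['force'],1),'w',round(q['grip_width'],4),'ff',np.round(q['finger_force'],1))
    if target is not None: print('tool delta',np.round(m.T@(np.array(target)-p),4))
E
python3 -m creep '[[[-0.028,-0.026,-0.003,0,0,-1.2],[-0.028,-0.026,-0.003,0,0,0],[-0.028,-0.026,-0.003,0,0,0],[-0.028,-0.026,-0.003,0,0,0],[-0.028,-0.026,0,0,0,0],[-0.028,-0.026,0,0,0,0],[-0.028,-0.026,0,0,0,0],[-0.028,-0.026,0,0,0,0]]]' 0.73
python3 -m creep '[[[-0.028,-0.026,0,0,0,0],[-0.028,-0.026,0,0,0,0],[-0.028,-0.026,0,0,0,0],[-0.028,-0.026,0,0,0,0],[-0.028,-0.026,0,0,0,0],[-0.028,-0.026,0,0,0,0],[-0.028,-0.026,0,0,0,0],[-0.028,-0.026,0,0,0,0]]]'
python3 -m creep '[[[-0.028,-0.026,0,0,0,0],[-0.028,-0.026,0,0,0,0],[-0.028,-0.026,0,0,0,0],[-0.01,0,0,0,0,0],[0,0,0,0,0,0]]]'
python3 -c "
from h import *
st(.0245*s+.581*t+[0,0,.133])"
```

```text
clock: 0.77
eef_pos: [0.3256, 0.2549, 0.2107]
eef_rot: [-0.469, -3.106, 0.0]
force: [1.3, 0.5, -0.0]
grip_width: 0.0368
finger_force: 0.0
clock: 1.43
eef_pos: [0.4783, -0.0101, 0.2106]
eef_rot: [-0.47, -3.106, -0.0]
force: [1.0, 0.7, -0.2]
grip_width: 0.0236
finger_force: 0.0
clock: 1.85
eef_pos: [0.5456, -0.1124, 0.2095]
eef_rot: [-0.473, -3.105, -0.001]
force: [-0.5, 0.8, -0.8]
grip_width: 0.0235
finger_force: 0.0
t 1.85 S 0.0541 T 0.5544 z 0.2095 yaw_y 72.67 tilt [-0.001  0.001 -1.   ] F [-0.5  0.8 -0.8] w 0.0235 ff 0.0
tool delta [-0.0267 -0.0296  0.0765]
```

```bash
python3 -m creep '[[[-0.0267,-0.0296,0,0,0,0],[0,0,0.02,0,0,0],[0,0,0.015,0,0,0],[0,0,0.01,0,0,0],[0,0,0,0,0,0]]]'
python3 - <<'E'
from h import *
st(.0245*s+.581*t+[0,0,.133])
d=get('side'); save(d,'side1.png'); cv2.imwrite('pics/side1c.png',cv2.resize(cv2.imread('pics/side1.png')[100:260,240:440],None,fx=3,fy=3))
E
```

```text
clock: 2.27
eef_pos: [0.5601, -0.1453, 0.1638]
eef_rot: [-0.467, -3.103, -0.002]
force: [-0.8, 1.3, 0.3]
grip_width: 0.0238
finger_force: 0.0
t 2.27 S 0.0270 T 0.5780 z 0.1638 yaw_y 72.87 tilt [-0.004  0.002 -1.   ] F [-0.8  1.3  0.3] w 0.0238 ff 0.0
tool delta [-0.0031 -0.0025  0.0308]
```

View pics/side1c.png

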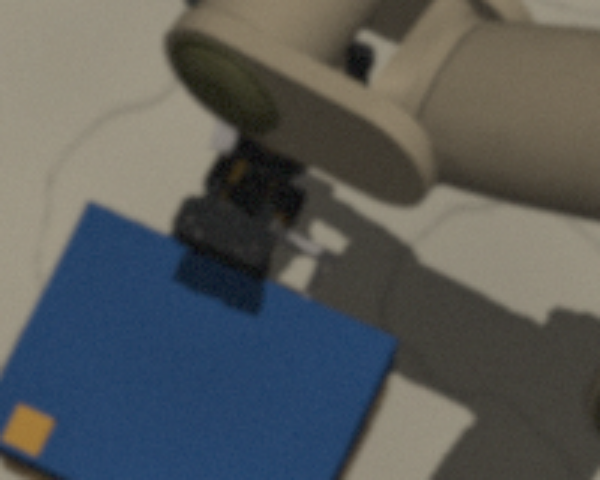

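The gripper is over the handle in the crop, around (240,220), and the arm covers most of the bar. I'll correct the offset, go down and close.

```bash
python3 -m creep '[[[-0.003,-0.0025,0.01,0,0,0],[0,0,0.01,0,0,0],[0,0,0.01,0,0,0],[0,0,0,0,0,0],[0,0,0,0,0,0]]]'
python3 -c "
from h import *
st(.0245*s+.581*t+[0,0,.133])"
python3 -m creep '[[[0,0,0,0,0,0],[0,0,0,0,0,0],[0,0,0,0,0,0],[0,0,0,0,0,0],[0,0,0,0,0,0],[0,0,0,0,0,0]]]' 1
python3 -c "
from h import *
st(.0245*s+.581*t+[0,0,.133])"
```

```text
clock: 2.73
eef_pos: [0.5633, -0.1498, 0.1352]
eef_rot: [-0.469, -3.105, -0.001]
force: [0.6, -0.3, 0.1]
grip_width: 0.0237
finger_force: 0.0
t 2.73 S 0.0237 T 0.5824 z 0.1352 yaw_y 72.82 tilt [-0.001  0.001 -1.   ] F [ 0.6 -0.3  0.1] w 0.0237 ff 0.0
tool delta [0.0013 0.0008 0.0022]
clock: 3.23
eef_pos: [0.5635, -0.15, 0.1359]
eef_rot: [0.469, 3.106, -0.0]
force: [-0.4, -0.0, 0.2]
grip_width: 0.0002
finger_force: 0.0
t 3.23 S 0.0236 T 0.5827 z 0.1359 yaw_y 72.82 tilt [ 0. -0. -1.] F [-0.4 -0.   0.2] w 0.0002 ff 0.0
tool delta [0.0017 0.0009 0.0029]
```

Run:
```python
from h import *
for n in('top','side'):
    d=get(n); p=pts(d); c=d['color']; np.savez(n+'2.npz',c=c,p=p)
    hsv=cv2.cvtColor(c,cv2.COLOR_RGB2HSV)
    m=(hsv[...,0]>100)&(hsv[...,0]<122)&(hsv[...,1]>140)&(p[...,2]>.08)
    P=p[m]; top=P
    for it in range(8):
        A=np.c_[top[:,:2],np.ones(len(top))]; co=np.linalg.lstsq(A,top[:,2],rcond=None)[0]
        top=P[abs(P[:,2]-np.c_[P[:,:2],np.ones(len(P))]@co)<.02/(it+1)+.002]
    print(n,co,np.arctan(np.hypot(*co[:2])))
    save(d,n+'2.png')
a=cv2.resize(cv2.imread('pics/top2.png')[180:300,320:440],None,fx=4,fy=4); b=cv2.resize(cv2.imread('pics/side2.png')[120:240,250:330],None,fx=4,fy=4)
cv2.imwrite('pics/both2.png',np.hstack([a,b]))
```

```text
top [-0.05268778 -0.17329752  0.18595323] 0.17918714350593717
side [-0.05284275 -0.17027038  0.18562053] 0.17642805368301817
```

View pics/both2.png

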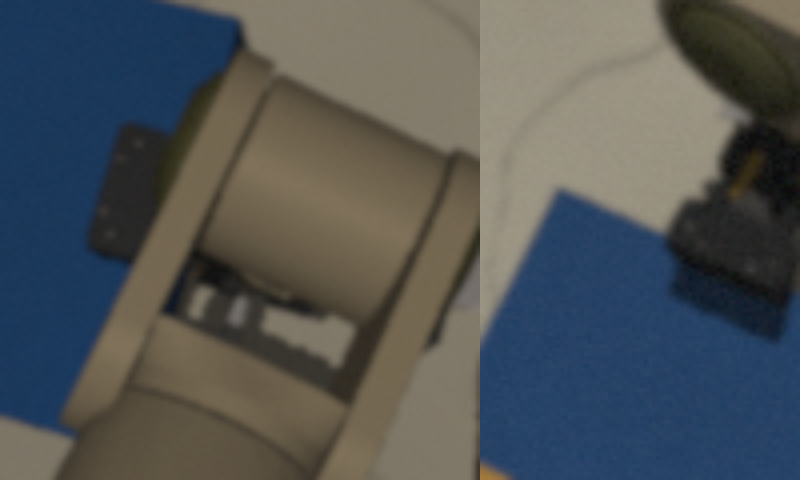

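The hood hasn't moved, and the bar still shows at about (379,256) in the top image, but the fingers shut on nothing. I'll check where the gripper really is against the reported TCP.

Run:
```python
from h import *
for n,(u0,v0,u1,v1) in dict(top=(320,180,440,300),side=(290,120,345,210)).items():
    z=np.load(n+'2.npz'); c=z['c'].astype(int); p=z['p']
    M=np.zeros(p.shape[:2],bool); M[v0:v1,u0:u1]=1
    M&=(c.max(-1)<75)&(np.ptp(c,axis=-1)<25)&(p[...,2]>.19)&(p[...,2]<.4)
    h=p[M]; S=h@s; T=h@t; print(n,len(h))
    for lo in np.arange(.19,.36,.02):
        k=(h[:,2]>=lo)&(h[:,2]<lo+.02)
        if k.sum()>5: print(round(lo,2),k.sum(),'S',np.round(np.percentile(S[k],[1,50,99]),3),'T',np.round(np.percentile(T[k],[1,50,99]),3))
    # bar now
    hsv=cv2.cvtColor(z['c'],cv2.COLOR_RGB2HSV)
    a=(374,249,386,264) if n=='top' else (298,135,318,160)
    M=np.zeros(p.shape[:2],bool); M[a[1]:a[3],a[0]:a[2]]=1
    M&=(p[...,2]>.08)&(p[...,2]<.19); h=p[M]
    for q,cc in list(zip(h,z['c'][M]))[::6]: print(np.round([q@s,q@t,q[2]],3),cc)
```

```text
top 595
0.23 9 S [-0.004  0.016  0.055] T [0.55  0.55  0.553]
0.25 108 S [-0.007  0.042  0.104] T [0.55  0.554 0.562]
0.27 431 S [-0.068  0.102  0.115] T [0.55  0.578 0.616]
0.33 9 S [0.019 0.037 0.047] T [0.546 0.549 0.554]
0.35 15 S [0.015 0.031 0.047] T [0.544 0.546 0.552]
[0.021 0.565 0.161] [39 37 31]
[0.017 0.562 0.155] [46 44 40]
[0.025 0.555 0.156] [78 73 70]
[0.024 0.553 0.155] [92 86 82]
[0.023 0.551 0.153] [102  97  93]
[0.023 0.548 0.158] [110 105 100]
[0.02  0.547 0.159] [114 108 104]
[0.02  0.544 0.157] [103  98  93]
[0.019 0.542 0.156] [81 77 74]
[0.018 0.54  0.157] [58 55 53]
[0.017 0.538 0.154] [49 48 44]
side 1196
0.19 9 S [0.04  0.041 0.042] T [0.582 0.585 0.59 ]
0.23 75 S [0.04  0.11  0.112] T [0.547 0.58  0.606]
0.25 275 S [0.027 0.053 0.118] T [0.547 0.561 0.612]
0.27 763 S [0.038 0.096 0.119] T [0.547 0.579 0.611]
0.33 6 S [0.061 0.062 0.063] T [0.573 0.58  0.586]
```

Run:
```python
from h import *
z=np.load('top0.npz'); p=z['p'];c=z['c']
for r in [(400,200,430,280),(250,300,330,380),(180,380,260,400)]:
    q=p[r[1]:r[3],r[0]:r[2]]; print('bench z',np.median(q[...,2]))
zz=np.load('side0.npz')['p'][220:300,380:430]; print('side bench',np.median(zz[...,2]))
M=np.zeros(p.shape[:2],bool); M[380:480,0:130]=1
h=p[M&(p[...,2]>.1)&(p[...,2]<.5)]
d=h-np.array([.1733,.5217,0])
for lo in np.arange(.1,.36,.02):
    k=(h[:,2]>=lo)&(h[:,2]<lo+.02)
    if k.sum()>5: print(round(lo,2),k.sum(),'S',np.round(np.percentile(d[k]@s,[1,50,99]),3),'T',np.round(np.percentile(d[k]@t,[1,50,99]),3))
im=cv2.cvtColor(c,cv2.COLOR_RGB2BGR)[380:480,0:130]
a=cv2.convertScaleAbs(cv2.resize(im,None,fx=5,fy=5,interpolation=cv2.INTER_CUBIC),alpha=1.8)
cv2.imwrite('pics/grip0.png',a)
```

```text
bench z -0.00017579978803461405
bench z -0.0007179428857654324
bench z -0.0008791895350916956
side bench -0.0010752408698200266
0.1 196 S [0.147 0.161 0.175] T [-0.059 -0.016  0.025]
0.12 181 S [0.147 0.164 0.176] T [-0.045 -0.007  0.029]
0.14 172 S [0.152 0.166 0.176] T [-0.032  0.001  0.032]
0.16 152 S [0.158 0.169 0.178] T [-0.022  0.008  0.036]
0.18 181 S [0.16 0.17 0.18] T [-0.018  0.011  0.039]
0.2 180 S [0.16  0.17  0.181] T [-0.014  0.013  0.043]
0.22 83 S [-0.049  0.17   0.18 ] T [-0.014  0.016  0.046]
0.24 83 S [-0.056  0.046  0.058] T [-0.002  0.011  0.014]
0.26 48 S [-0.009  0.048  0.06 ] T [-0.006  0.012  0.014]
0.28 18 S [0.046 0.051 0.057] T [0.002 0.007 0.014]
0.3 433 S [-0.086 -0.009  0.082] T [-0.026  0.027  0.039]
0.32 604 S [-0.093 -0.016  0.087] T [-0.027  0.026  0.039]
0.34 1274 S [-0.093 -0.055  0.084] T [-0.031  0.018  0.038]
```

View pics/grip0.png

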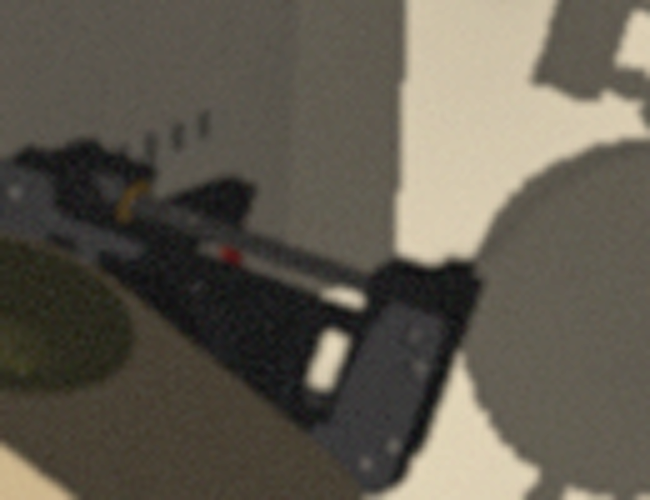

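Run:
```python
from h import *
z=np.load('top0.npz'); p=z['p'];c=z['c']
M=np.zeros(p.shape[:2],bool); M[380:480,0:130]=1
h=p[M&(p[...,2]>.15)&(p[...,2]<.3)]
d=h-np.array([.1733,.5217,0]); k=d@s<.1; d=d[k]
q=np.c_[d@s,d@t,d[:,2]]
for lo,hi in((-.08,-.03),(-.03,.03),(.03,.08)):
    a=q[(q[:,0]>lo)&(q[:,0]<hi)]; a=a[np.argsort(a[:,2])]; print(len(a)); print(np.round(a[:10],3).tolist())
s0=arm.get_state(); print(s0['qpos'],s0['eef_pos'],[a for a in dir(arm) if a[0]!='_'])
```

```text
22
[[-0.049, 0.009, 0.235], [-0.052, 0.011, 0.238], [-0.048, 0.01, 0.238], [-0.046, 0.01, 0.239], [-0.056, 0.012, 0.242], [-0.045, 0.011, 0.242], [-0.054, 0.011, 0.242], [-0.044, 0.01, 0.243], [-0.057, 0.011, 0.244], [-0.047, 0.01, 0.244]]
0
[]
140
[[0.047, 0.011, 0.235], [0.049, 0.011, 0.236], [0.046, 0.008, 0.236], [0.05, 0.011, 0.237], [0.045, 0.011, 0.237], [0.045, 0.004, 0.238], [0.045, 0.002, 0.238], [0.045, 0.0, 0.239], [0.052, 0.013, 0.239], [0.044, -0.001, 0.24]]
[-4.63002664e-01  4.88540289e-01  1.30668260e+00 -2.05533460e-05
  1.34624057e+00 -1.73389076e+00] [ 0.56353762 -0.14999447  0.13580889] ['Unreachable', 'finish_job', 'get_image', 'get_state', 'hold_point_z']
```

The camera shows the fingertips about 36 mm above the reported TCP: tips at z≈0.235 when the state says 0.198. The body start, about 65 mm higher than the tips, agrees. So the fingers closed above the bar. I'll reopen, go 38 mm lower and grip again.

```bash
python3 -m creep '[[[0.0015,0.0005,0,0,0,0],[0,0,0,0,0,0],[0,0,0,0,0,0],[0,0,0,0,0,0],[0,0,0.008,0,0,0],[0,0,0.008,0,0,0],[0,0,0,0,0,0]]]' 0.73
python3 -m creep '[[[0,0,0.008,0,0,0],[0,0,0.008,0,0,0],[0,0,0.006,0,0,0],[0,0,0,0,0,0]]]'
python3 -m creep '[[[0,0,0,0,0,0],[0,0,0,0,0,0],[0,0,0,0,0,0],[0,0,0,0,0,0]]]' 1
python3 -c "
from h import *
st()"
```

```text
clock: 3.92
eef_pos: [0.5613, -0.1486, 0.1176]
eef_rot: [-0.469, -3.103, -0.002]
force: [-0.4, 0.0, -0.5]
grip_width: 0.0239
finger_force: 0.0
clock: 4.25
eef_pos: [0.5615, -0.1488, 0.0961]
eef_rot: [-0.469, -3.104, -0.001]
force: [-0.3, -0.8, 0.2]
grip_width: 0.0241
finger_force: 0.0
clock: 4.58
eef_pos: [0.5619, -0.1507, 0.0983]
eef_rot: [0.47, 3.106, -0.005]
force: [-2.5, -7.3, 0.7]
grip_width: 0.0108
finger_force: 30.0
t 4.58 S 0.0224 T 0.5813 z 0.0983 yaw_y 72.79 tilt [-0.    -0.003 -1.   ] F [-2.5 -7.3  0.7] w 0.0108 ff 30.0
```

```bash
python3 -c "
import numpy as np
a=np.linspace(.44,1.982,25); u=.2506*np.cos(a); w=.2506*np.sin(a)
for i in range(24): print(i,np.round([u[i]-u[i+1],w[i]-w[i+1]],4))"
```

```text
0 [ 0.0073 -0.0143]
1 [ 0.0082 -0.0138]
2 [ 0.0091 -0.0133]
3 [ 0.0099 -0.0127]
4 [ 0.0107 -0.012 ]
5 [ 0.0115 -0.0113]
6 [ 0.0122 -0.0105]
7 [ 0.0128 -0.0097]
8 [ 0.0134 -0.0089]
9 [ 0.014 -0.008]
10 [ 0.0145 -0.0071]
11 [ 0.0149 -0.0061]
12 [ 0.0152 -0.0052]
13 [ 0.0155 -0.0042]
14 [ 0.0158 -0.0032]
15 [ 0.016  -0.0022]
16 [ 0.0161 -0.0011]
17 [ 0.0161 -0.0001]
18 [0.0161 0.0009]
19 [0.016 0.002]
20 [0.0158 0.003 ]
21 [0.0156 0.004 ]
22 [0.0153 0.005 ]
23 [0.015 0.006]
```

```bash
python3 -m creep '[[[0,0.0073,-0.0143,0,0,0],[0,0.0082,-0.0138,0,0,0],[0,0.0091,-0.0133,0,0,0],[0,0.0099,-0.0127,0,0,0],[0,0.0107,-0.012,0,0,0],[0,0.0115,-0.0113,0,0,0],[0,0,0,0,0,0]]]'
python3 -c "
from h import *
st()"
```

```text
clock: 5.17
eef_pos: [0.5792, -0.0951, 0.1786]
eef_rot: [0.468, 3.104, -0.006]
force: [-8.8, -6.4, 9.9]
grip_width: 0.011
finger_force: 30.0
t 5.17 S 0.0806 T 0.5814 z 0.1786 yaw_y 72.85 tilt [ 0.002 -0.004 -1.   ] F [-8.8 -6.4  9.9] w 0.011 ff 30.0
```

```bash
python3 -m creep '[[[0,0.0122,-0.0105,0,0,0],[0,0.0128,-0.0097,0,0,0],[0,0.0134,-0.0089,0,0,0],[0,0.014,-0.008,0,0,0],[0,0.0145,-0.0071,0,0,0],[0,0.0149,-0.0061,0,0,0],[0,0,0,0,0,0]]]'
python3 -m creep '[[[0,0.0152,-0.0052,0,0,0],[0,0.0155,-0.0042,0,0,0],[0,0.0158,-0.0032,0,0,0],[0,0.016,-0.0022,0,0,0],[0,0.0161,-0.0011,0,0,0],[0,0.0161,0,0,0,0],[0,0,0,0,0,0]]]'
python3 -c "
from h import *
st()"
```

```text
clock: 5.75
eef_pos: [0.6041, -0.0156, 0.2284]
eef_rot: [0.466, 3.102, -0.002]
force: [-3.3, -3.0, 11.1]
grip_width: 0.0111
finger_force: 30.0
clock: 6.33
eef_pos: [0.6323, 0.0756, 0.2424]
eef_rot: [0.465, 3.103, 0.001]
force: [2.3, 0.6, 6.4]
grip_width: 0.011
finger_force: 30.0
t 6.33 S 0.2594 T 0.5816 z 0.2424 yaw_y 72.94 tilt [ 0.004  0.    -1.   ] F [2.3 0.6 6.4] w 0.011 ff 30.0
```

```bash
python3 -m creep '[[[0,0.0161,0.0009,0,0,0],[0,0.016,0.002,0,0,0],[0,0.0158,0.003,0,0,0],[0,0.0156,0.004,0,0,0],[0,0.0153,0.005,0,0,0],[0,0.015,0.006,0,0,0],[0,0,0,0,0,0],[0,0,0,0,0,0]]]'
python3 - <<'E'
from h import *
st()
for n in('top','side'):
    d=get(n); np.savez(n+'3.npz',c=d['color'],p=pts(d)); save(d,n+'3.png')
E
```

```text
clock: 7.0
eef_pos: [0.6576, 0.1566, 0.2219]
eef_rot: [-0.48, -3.102, 0.022]
force: [-14.7, -35.4, 14.9]
grip_width: 0.0107
finger_force: 30.3
t 7.0 S 0.3443 T 0.5817 z 0.2219 yaw_y 72.42 tilt [-0.004 -0.014 -1.   ] F [-14.7 -35.4  14.9] w 0.0107 ff 30.3
```

View pics/top3.png

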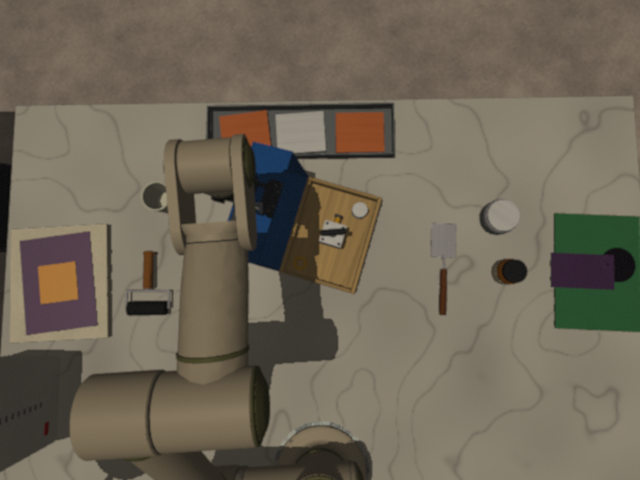

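The hood is on its stop: the wrist pushes back 38 N and the bar is where the arc should end. The tray is open, with the pump block at about (334,234) and the dark T-handle across it from (320,236) to (351,231). Next I'll release, lift, and measure the T-handle.

```bash
python3 -m creep '[[[0,-0.003,0,0,0,0],[0,0,0,0,0,0],[0,0,0,0,0,0],[0,0,-0.012,0,0,0],[0,0,-0.02,0,0,0],[0,0,-0.03,0,0,0],[0,0,-0.03,0,0,0],[0,0,0,0,0,0]]]' 0.7
python3 - <<'E'
from h import *
st()
for n in('top','side'):
    d=get(n); np.savez(n+'4.npz',c=d['color'],p=pts(d)); save(d,n+'4.png')
a=cv2.imread('pics/top4.png')[160:300,220:400]; b=cv2.imread('pics/side4.png')[150:290,220:400]
cv2.imwrite('pics/both4.png',cv2.resize(np.hstack([a,b]),None,fx=2.2,fy=2.2,interpolation=cv2.INTER_CUBIC))
E
```

```text
clock: 7.77
eef_pos: [0.6587, 0.1621, 0.318]
eef_rot: [0.465, 3.098, 0.004]
force: [-0.6, 0.0, 0.7]
grip_width: 0.0263
finger_force: 0.0
t 7.77 S 0.3499 T 0.5812 z 0.3180 yaw_y 72.92 tilt [ 0.009  0.001 -1.   ] F [-0.6  0.   0.7] w 0.0263 ff 0.0
```

View pics/both4.png

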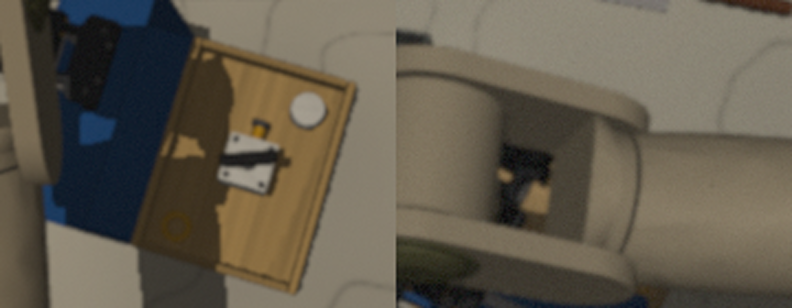

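The top crop on the left shows the bright block at about (250,160), the dark T-handle across it, the grease tin at (307,110) and the collar at (176,226). The arm blocks the side view. I'll measure the block and T-handle from the top image.

Run:
```python
from h import *
d=get('top'); p=pts(d); c=d['color'].astype(int); E=np.array(d['extrinsics'])
def cast(u,v,z):
    r=E[:3,:3]@[(u-d['cx'])/d['f'],(v-d['cy'])/d['f'],1]; return E[:3,3]+r*(z-E[2,3])/r[2]
M=np.zeros(c.shape[:2],np.uint8); M[210:255,312:360]=1
dark=((c.max(-1)<70)&(p[...,2]>.10)&(p[...,2]<.14)&(M>0)).astype(np.uint8)
v,u=np.nonzero(dark); print('dark',len(u),'z',np.percentile(p[dark>0][:,2],[5,25,50,75,95]))
h=np.array([cast(a,b,.117) for a,b in zip(u,v)])[:,:2].astype(np.float32); r=cv2.minAreaRect(h); print('T rect',r)
w=np.linalg.svd(h-h.mean(0))[2][0]; print('T mean',h.mean(0),'dir deg',np.degrees(np.arctan2(w[1],w[0]))); 
q=p[dark>0]; print('depth mean',q.mean(0), cv2.minAreaRect(q[:,:2].astype(np.float32)))
br=((c.min(-1)>120)&(np.ptp(c,axis=-1)<35)&(p[...,2]>.06)&(p[...,2]<.09)&(M>0))
v,u=np.nonzero(br); print('bright',len(u),np.median(p[br][:,2]))
g=np.array([cast(a,b,.075) for a,b in zip(u,v)])[:,:2].astype(np.float32); r=cv2.minAreaRect(g); print('block rect',r)
T=np.r_[h.mean(0),0]; print('S,T of T', T@s,T@t)
st(np.r_[h.mean(0),.3])
print(q.shape, c[225:240,325:345].mean(-1).astype(int)[::2,::2])
```

```text
dark 139 z [0.10991091 0.11545234 0.11713965 0.11862712 0.12056404]
T rect ((0.5983192920684814, -0.034915193915367126), (0.013677408918738365, 0.06309934705495834), 2.0548441410064697)
T mean [ 0.59792656 -0.03509297] dir deg 92.89514
depth mean [ 0.59796326 -0.03509524  0.11664333] ((0.5989243984222412, -0.03494725748896599), (0.012728543020784855, 0.06333018094301224), 2.29280686378479)
bright 217 0.0747893578817358
block rect ((0.5983923077583313, -0.03619761765003204), (0.052320696413517, 0.05361141264438629), 73.47113037109375)
S,T of T 0.14349823622506916 0.5815117714031852
t 7.92 S 0.3490 T 0.5804 z 0.3110 yaw_y 72.89 tilt [-0.002  0.    -1.   ] F [ 0.9 -0.2 -0.9] w 0.0265 ff 0.0
tool delta [-0.0007 -0.2055  0.011 ]
(139, 3) [[151 144 152 151 149 149 152 150 145 132]
 [151 152 151 148 146 144 146 140 118  81]
 [110 103  84  76  68  63  57  51  40  31]
 [ 28  29  28  31  31  32  30  31  32  31]
 [ 33  31  31  32  30  27  30  33  31  42]
 [ 70  72  65  50  45  68 120 123 122 108]
 [151 149 140 123 119 140 155 154 151 110]
 [152 155 154 151 151 153 154 154 150  88]]
```

T-handle centre is (0.598,-0.0355), 63 x 14 mm at z≈0.117, lying at yaw 92.5°. The block centre agrees within 1 mm. Next I'll move over it, turn the tool +70.3° about z, and start down.

```bash
python3 -m creep '[[[0,-0.0345,0,0,0,0],[0,-0.0345,0,0,0,0],[0,-0.0345,0,0,0,0],[0,-0.0345,0,0,0,0],[0,-0.0345,0,0,0,0],[0,-0.033,0,0,0,0],[0,0,0,0,0,0]]]' 0.55
python3 -m creep '[[[0,0,0.012,0,0,7],[0,0,0.012,0,0,7],[0,0,0.012,0,0,7],[0,0,0.012,0,0,7],[0,0,0.012,0,0,7],[0,0,0.012,0,0,7],[0,0,0.012,0,0,7],[0,0,0.012,0,0,7]]]'
python3 -m creep '[[[0,0,0.012,0,0,7],[0,0,0.012,0,0,7],[0,0,0.012,0,0,0.3],[0,0,0.012,0,0,0],[0,0,0,0,0,0],[0,0,0,0,0,0]]]'
python3 - <<'E'
from h import *
st([.5983,-.0355,.055])
d=get('side'); save(d,'side5.png')
cv2.imwrite('pics/side5c.png',cv2.resize(cv2.imread('pics/side5.png')[130:290,220:400],None,fx=3,fy=3,interpolation=cv2.INTER_CUBIC))
E
```

```text
clock: 8.5
eef_pos: [0.5957, -0.0399, 0.3107]
eef_rot: [-0.476, -3.102, 0.001]
force: [0.6, 0.5, 0.4]
grip_width: 0.0395
finger_force: 0.0
clock: 9.17
eef_pos: [0.5966, -0.0347, 0.2141]
eef_rot: [-1.877, -2.515, 0.001]
force: [-0.6, 0.1, 0.9]
grip_width: 0.0393
finger_force: 0.0
clock: 9.67
eef_pos: [0.5966, -0.035, 0.1671]
eef_rot: [-2.169, -2.268, 0.002]
force: [0.2, -0.2, -0.0]
grip_width: 0.0398
finger_force: 0.0
t 9.67 S 0.1432 T 0.5803 z 0.1671 yaw_y 2.55 tilt [-0.003  0.001 -1.   ] F [ 0.2 -0.2 -0. ] w 0.0398 ff 0.0
tool delta [-0.0007  0.002   0.1121]
```

View pics/side5c.png

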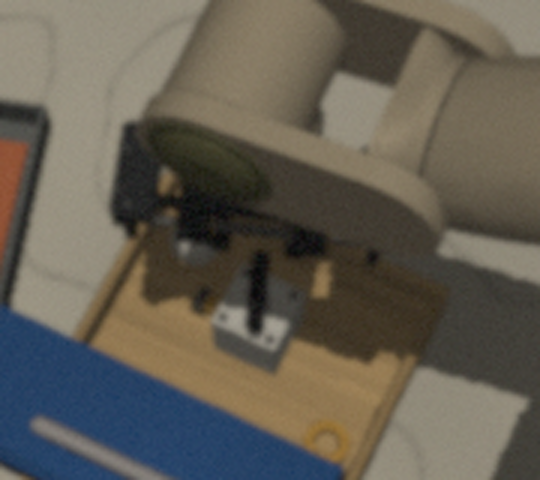

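The side crop shows the T-handle at about (258,290), standing on the block below the open fingers, so a second-view check is possible.

Run:
```python
from h import *
d=get('side'); p=pts(d); c=d['color'].astype(int); E=np.array(d['extrinsics'])
def cast(u,v,z):
    r=E[:3,:3]@[(u-d['cx'])/d['f'],(v-d['cy'])/d['f'],1]; return E[:3,3]+r*(z-E[2,3])/r[2]
M=np.zeros(c.shape[:2],np.uint8); M[208:245,296:316]=1
k=(c.max(-1)<60)&(p[...,2]>.105)&(p[...,2]<.13)&(M>0)
q=p[k]; print(len(q),q.mean(0),np.median(q[:,2])); print(cv2.minAreaRect(q[:,:2].astype(np.float32)),q.min(0),q.max(0))
v,u=np.nonzero(k); g=np.array([cast(a,b,.117) for a,b in zip(u,v)])[:,:2].astype(np.float32); print(cv2.minAreaRect(g))
```

```text
146 [ 0.59635246 -0.03227716  0.11647621] 0.11657164311175172
((0.5967584252357483, -0.03139270097017288), (0.014129231683909893, 0.06195163354277611), 3.7592203617095947) [ 0.58888914 -0.06218885  0.10586456] [ 0.60529427 -0.00068158  0.12493611]
((0.5963517427444458, -0.02941039577126503), (0.01403515413403511, 0.06474676728248596), 4.528772354125977)
```

```bash
python3 -m creep '[[[0.001,0.0008,0.018,0,0,-0.5],[0,0,0.018,0,0,0],[0,0,0.018,0,0,0],[0,0,0.018,0,0,0],[0,0,0.014,0,0,0],[0,0,0.014,0,0,0],[0,0,0.012,0,0,0],[0,0,0,0,0,0]]]'
python3 -c "
from h import *
st([.5975,-.034,.055])"
python3 -m creep '[[[0,0,0,0,0,0],[0,0,0,0,0,0],[0,0,0,0,0,0],[0,0,0,0,0,0],[0,0,0,0,0,0],[0,0,0,0,0,0]]]' 1
python3 -c "
from h import *
st([.5975,-.034,.055])"
```

```text
clock: 10.43
eef_pos: [0.5971, -0.0345, 0.0548]
eef_rot: [-2.16, -2.277, 0.002]
force: [-0.7, -0.8, -0.4]
grip_width: 0.0398
finger_force: 0.0
t 10.43 S 0.1439 T 0.5806 z 0.0548 yaw_y 3.02 tilt [-0.003  0.001 -1.   ] F [-0.7 -0.8 -0.4] w 0.0398 ff 0.0
tool delta [ 0.0004  0.0004 -0.0002]
clock: 10.93
eef_pos: [0.5985, -0.0349, 0.0574]
eef_rot: [2.161, 2.278, 0.001]
force: [-0.0, 1.1, 5.6]
grip_width: 0.0161
finger_force: 30.0
t 10.93 S 0.1438 T 0.5820 z 0.0574 yaw_y 3.02 tilt [ 0.002 -0.001 -1.   ] F [-0.   1.1  5.6] w 0.0161 ff 30.0
tool delta [ 0.001  -0.0009  0.0024]
```

Gripped at 30 N, with a width of 16 mm where 14 was expected. I'll lift in small steps and watch the force.

```bash
python3 -m creep '[[[0,0,-0.003,0,0,0],[0,0,-0.003,0,0,0],[0,0,-0.003,0,0,0],[0,0,0,0,0,0],[0,0,0,0,0,0]]]'
python3 - <<'E'
from h import *
st([.5975,-.034,.055])
for n in('top','side'):
    d=get(n); p=pts(d); c=d['color'].astype(int); save(d,n+'6.png'); np.savez(n+'6.npz',c=d['color'],p=p)
b=cv2.resize(cv2.imread('pics/side6.png')[150:270,250:370],None,fx=5,fy=5,interpolation=cv2.INTER_CUBIC)
cv2.imwrite('pics/side6c.png',cv2.convertScaleAbs(b,alpha=1.5))
E
```

```text
clock: 11.35
eef_pos: [0.5979, -0.0348, 0.0654]
eef_rot: [-2.162, -2.279, 0.0]
force: [-0.4, -0.3, -3.1]
grip_width: 0.0162
finger_force: 30.0
t 11.35 S 0.1438 T 0.5814 z 0.0654 yaw_y 3.02 tilt [-0.  0. -1.] F [-0.4 -0.3 -3.1] w 0.0162 ff 30.0
tool delta [ 0.0008 -0.0003  0.0104]
```

View pics/side6c.png

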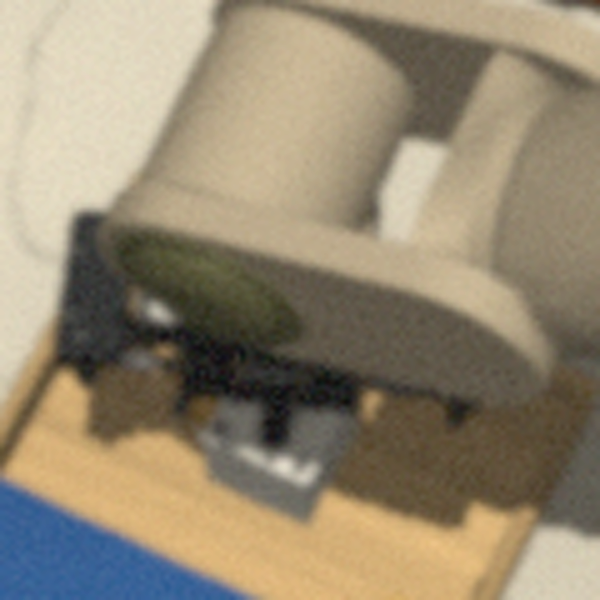

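The crop shows the T-handle's free end at (275,430), gripped under the fingers above the block. The wrist carries 3.1 N, the rod's weight, so the rod is rising freely.

```bash
python3 -m creep '[[[0,0,-0.003,0,0,0],[0,0,-0.003,0,0,0],[0,0,-0.003,0,0,0],[0,0,-0.003,0,0,0],[0,0,-0.003,0,0,0],[0,0,-0.003,0,0,0],[0,0,-0.0025,0,0,0],[0,0,0,0,0,0]]]'
python3 -m creep '[[[0,0,0,0,0,0],[0,0,0,0,0,0],[0,0,0,0,0,0],[0,0,0,0,0,0]]]'
python3 - <<'E'
from h import *
st([.5975,-.034,.055])
z=np.load('side6.npz')
def rep(p,c):
    c=c.astype(int); M=np.zeros(p.shape[:2],bool); M[220:246,298:314]=1
    q=p[M&(c.max(-1)<70)&(p[...,2]>.095)&(p[...,2]<.165)]; 
    q=q[abs(q[:,0]-.598)<.012]; q=q[np.argsort(-q[:,1])][:40]; print(len(q),'T end z',np.percentile(q[:,2],[10,50,90]),'x',np.median(q[:,0]),'y',q[:,1].max(),q[:,1].min())
rep(z['p'],z['c']); d=get('side'); p=pts(d); rep(p,d['color']); save(d,'side7.png')
hsv=cv2.cvtColor(d['color'],cv2.COLOR_RGB2HSV); M=np.zeros(p.shape[:2],bool); M[200:260,285:330]=1
for nm,k in(('yellow',(hsv[...,0]>20)&(hsv[...,0]<35)&(hsv[...,1]>150)),('red',((hsv[...,0]<8)|(hsv[...,0]>172))&(hsv[...,1]>120))):
    q=p[k&M&(p[...,2]>.07)]; print(nm,len(q),q.mean(0) if len(q) else '')
t0=get('top'); pt=pts(t0); ct=t0['color'].astype(int)
b=cv2.resize(cv2.imread('pics/side7.png')[190:260,270:350],None,fx=8,fy=8,interpolation=cv2.INTER_CUBIC)
cv2.imwrite('pics/side7c.png',cv2.convertScaleAbs(b,alpha=1.6))
E
```

```text
clock: 12.12
eef_pos: [0.5982, -0.0348, 0.0866]
eef_rot: [2.161, 2.279, 0.001]
force: [-0.2, -0.5, -2.6]
grip_width: 0.0161
finger_force: 30.0
clock: 12.45
eef_pos: [0.5979, -0.0348, 0.0858]
eef_rot: [-2.162, -2.279, 0.0]
force: [-0.3, 0.7, -3.9]
grip_width: 0.0159
finger_force: 30.0
t 12.45 S 0.1438 T 0.5814 z 0.0858 yaw_y 3.02 tilt [-0.  0. -1.] F [-0.3  0.7 -3.9] w 0.0159 ff 30.0
tool delta [ 0.0008 -0.0004  0.0308]
40 T end z [0.11668949 0.12259885 0.1268045 ] x 0.5942372577258972 y 0.0007180636564728116 -0.011578621461412753
40 T end z [0.13470049 0.14276017 0.1463735 ] x 0.5948382916189477 y 0.0005122709671075976 -0.010836547599649471
yellow 1 [0.59309186 0.03891623 0.3839487 ]
red 0
```

View pics/side7c.png

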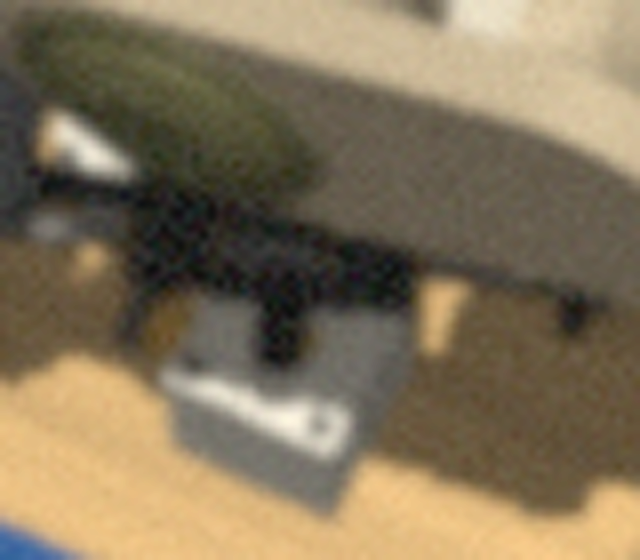

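The rod is up about 29 mm: the T-end rose 20 mm in this move on top of about 9 mm before. A yellow glimpse shows at (305,345) beside the T and no red. I'll check the hood angle once more, then hand in.

Run:
```python
from h import *
d=get('side'); p=pts(d); c=d['color']; hsv=cv2.cvtColor(c,cv2.COLOR_RGB2HSV)
S=p@s; T=p@t
k=(p[...,2]>.255)&(p[...,2]<.32)&(S>.3)&(S<.4)&(T>.52)&(T<.645)&(hsv[...,1]<90); q=p[k]; print('bar',k.sum(),'S',np.median(S[k]),'z',np.median(q[:,2]))
k=(hsv[...,0]>100)&(hsv[...,0]<122)&(hsv[...,1]>140)&(p[...,2]>.2)&(S>.25)&(S<.4); q=np.c_[S[k],p[k][:,2]]
co=np.polyfit(q[:,0],q[:,1],1); r=abs(q[:,1]-np.polyval(co,q[:,0]))<.006; co=np.polyfit(q[r,0],q[r,1],1); print('front face slope -> angle',k.sum(),np.pi/2-np.arctan(co[0]))
```

```text
bar 376 S 0.3469723296752677 z 0.280532301953449
front face slope -> angle 5167 1.6983970505967936
```

```bash
python3 -c "
from cell import arm
print(arm.finish_job())"
```

```text
the job is handed in; nothing more can be done
None
```

The job is handed in: the hood measured about 1.70 rad, on its stop, and the rod is gripped at 30 N and held about 29 mm up, so the yellow band should be clear and the red still hidden. The hand-in call did not report the judging result.

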